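Put the toy van back on show and latch the case door

ROBOT

A 6-joint arm with a two-finger parallel gripper is mounted at the origin on the work surface. World frame = base frame: x ahead of the robot, y to its left, z up, the work surface at z = 0. Lengths are in mm, angles in rad, forces in N, time in s.
With the tool pointing down it reaches from about 250 to 850 mm from the base axis. Payload 12.5 kg.
Tool frame: the origin (TCP) lies midway between the tips of the shut fingers; the grasp point (between the pads) lies 19 mm behind it; z points along the fingers, y is the line along which they close (so a half turn about z gives the same grasp; the last joint's range is limited). The gripper opens to 93 mm and grips with 3 to 60 N. Pads are 15 mm wide; open, the fingers measure 128 mm over their backs; the gripper's body (75 mm by 188 mm) begins 65 mm behind the grasp point.
Start: joints at [-1.297, 0.351, 1.652, -0, 1.139, -0.085], TCP at [193.151, -514.953, 218.633] pointing down, gripper open.
Joint ranges: [-2.75, 2.75], [-0.79, 2.1], [0.01, 2.65], [-1.57, 4.71], [0.07, 3.14], [-2.87, 2.87]. Speed limits (rad/s): [2.22, 2.22, 2.79, 3.14, 3.14, 3.14].

INTERFACE

Orientations are given as a rotation vector (axis times angle).
In Python, from bench import manip, solver, vision, order gives the robot as it stands. Calls block until the motion is done:
- manip.move_ptp(position, orientation): joint-space move of the TCP to a pose.
- manip.line_to(position, attitude=None, v=150, guard=None): straight line of the TCP; attitude=None keeps the orientation; v is the mean speed in mm/s. With guard (N) it stops when the force on the tool has changed by that much, and returns True; else False.
- manip.movej(angles): joint-space move.
- manip.move_gripper(opening): finger opening in mm; the grip force is fixed at half the most; returns when the fingers have stopped.
- manip.wait(seconds).
- solver.inverse_kinematics(position, orientation): joint angles nearest the present ones, or None.
- manip.sense(): the state.
- vision.read_camera(name): name is "side" or "top" or "wrist"; returns (picture, depth): 400x640x3 uint8, red, green, blue; 400x640 float32, mm along the optical axis (not along the pixel's ray), 0 where there is no reading.
- vision.camera_info(name): a dict with "fx", "fy", "cx", "cy" (pixels), "origin" and "attitude" of the camera in the world; the wrist camera has in their place "tool_from_camera" (4x4, takes a point from camera to tool coordinates, whose origin is the TCP and whose axes are the flange's). Camera axes: x right, y up, looking along -z (the intrinsics and any distortion apply to the point x, -y, -z); pixel columns grow to the right and rows downward; lengths in mm; the calibration is good to about 2 mm. A picture is of the moment at which its call begins: read the wrist's pose just before it. camera_info takes no time and is no camera call.
A pose or a line that the arm cannot do raises manip.PlanningError and nothing moves.
- order.finish_job(): hands the job in; it is judged then, once.
The state is a dict: "clock": time; "joint_positions": joint angles; "dq": joint speeds; "tau": joint torques, N m; "tool_pos": TCP position; "eef_rot": TCP orientation; "ft_force": force on the tool from outside, world axes, zero at the start; "wrist_torque": the same for the moment, N m; "width": finger opening in mm; "grip_force": force on a finger pad.
Only numpy, scipy, OpenCV 4.12 (cv2) and the standard library are available. Lean on these libraries where they do the work, as an engineer would, in place of code of your own. Each camera call takes 0.05 s, during which the arm holds its last target. There are 200 camera calls.

TASK

Gently stand the wooden toy van, right way up, on the cork pad inside the open-topped display case and let go of it, then push the case door shut without slamming or forcing it until its sprung latch snaps in and the door stays shut by itself. The door is delicate, so feel your way with light pressure, and leave the drum, the skittle and the stacking toy where they are.

Things in the scene. Friction and masses are not known exactly. Their poses are not given: they have to be found in the camera images.
- van: Loose toy van of plain light wood, about 0.22 kg, 94 mm long (its x), 42 mm wide (its y; 44 over the wheels), 72 mm high; its tall box with flat sides runs from x = -47 to +25 mm, a low bonnet lies at +x. Origin: centre of its underside, z up. It stands on the table; van, drum and skittle may stand in any of three places.
- case: Fixed display case without a roof: white base 210 mm deep (x), 290 wide (y), 16 high; clear walls at the back (x = +88 mm) and sides (y = +-137 mm); all of it lower than 88 mm above the table. Origin: centre of the underside. Its front faces -x, where the door closes it at x = -90 mm; x points into the case. Beside the door's free edge stands the white latch post with its brass strike.
- pad_centre (a point): Centre of the top of the cork pad inside the case, 20 mm above the table; the pad is 70 mm along the case's x and 130 mm along its y; axes as the case's.
- door (a joint): Door hinge angle, rad: 0 nominally shut, grows as the door opens towards the case's -x; starts between 0.5 and 0.72. The latch post that stops it is adjustable: the really shut angle lies anywhere from -0.06 to +0.065 and is not measured. A weak hinge spring swings the door open again to about 0.5 unless it is latched (about 1 N at the free edge).
- door_leaf: The door: white frame, clear pane, brass latch; 200 mm from hinge to free edge, 16 thick, top edge 84 mm above the table. Origin: on the hinge axis (at the case's +y side) 16 mm above the table, z up; x is normal to the door (into the case when shut), the door runs along -y from the hinge; front face at x = -8 mm.
- door_hinge (a point): Point on the vertical hinge axis at the top of the door, 84 mm above the table; axes as door_leaf.
- push_spot (a point): Point on the door's front face, 170 mm from the hinge axis, 74 mm above the table; axes as door_leaf. Pushed slowly here along the door's x, the tongue resists for some 8 mm with up to about 7 N, the force falls to about 1 N as it tops the strike, and 2 to 3 mm on it snaps in, just before a firm rubber stop. 9 to 12 N at the stop is sure and safe; over 16 N breaks the door.
- tongue (a joint): Travel of the sprung brass latch tongue into the door's free edge, m: 0 fully out, up to 0.011 pushed in. It is sloped on the side that meets the strike when closing and flat on the other side. Snapped in means out again (near 0) with the door shut.
- tongue_tip (a point): Outer tip of the latch tongue at the free edge of the door, 209 mm from the hinge, 62 mm above the table; axes as door_leaf.
- drum: Bystander: tin toy drum, 76 mm across, 58 mm high. Origin: centre of the underside.
- skittle: Bystander: dark wooden skittle, 44 mm across, 84 mm high, tips easily. Origin: centre of the underside.
- stacker: Bystander: wooden stacking toy of three steps, 70 mm across, 62 mm high. Origin: centre of the underside.

How it is judged (in metres and radians):
On the way:
1. the van stands on the cork pad, let go, with the door still open (horizontal distance between van and pad_centre below 0.028 m and z of van in the frame of pad_centre between -0.004 and 0.004 m and angle between van's own z axis and vertical below 0.08 rad and contact force between the fingers and van below 0.05 N and value of joint door above 0.15 rad), for 0.2 s.
At the end, for the whole second after the job is handed in: The van stands upright and at rest on the cork pad with its centre within 28 mm of the pad's centre, and the door stays shut by itself: door angle under 0.08 rad, tongue out to within 2 mm, at rest (horizontal distance between van and pad_centre below 0.028 m and z of van in the frame of pad_centre between -0.004 and 0.004 m and angle between van's own z axis and vertical below 0.08 rad and linear speed of van below 0.02 m/s and value of joint door below 0.08 rad and value of joint tongue below 0.002 m and velocity of joint door between -0.05 and 0.05 rad/s); the robot touches nothing.
It fails at once if the door is forced: more than 16 N on it from the robot (contact force between any of the fingers, the arm and door_leaf above 16 N).
It fails at once if the door is slammed: swung shut faster than 2 rad/s before it reaches the latch (value of joint door above 0.16 rad and velocity of joint door below -2 rad/s).
It fails at once if the van is dropped: it falls free at more than 0.5 m/s (linear speed of van above 0.5 m/s and contact force between the fingers and van below 0.05 N).
It fails at once if a bystander is moved more than 25 mm or tipped (distance of any of drum, skittle, stacker from where it was at the start of the episode above 0.025 m or angle between skittle's own z axis and vertical above 0.5 rad).
It also fails if it takes over 64 s, if anything falls off the work surface, if the arm or the gripper's body presses on something with over 40 N, if the wrist force passes 120 N, or if a joint passes its speed limit or range.

## Working session

There is one attempt and no reset: what is moved stays moved. The work goes in short steps, each a Python script; the robot and the scene stay as the last script left them, time stands still between calls to the robot, and variables do not carry over. Pictures are saved under pics/ and viewed, at most 10 in all, crops included, and the job is handed in when it is done.

```bash
ls; mkdir -p pics; python3 - <<'E'
from bench import manip, solver, vision, order
import cv2,numpy as np
for n in ("side","top","wrist"):
    s=manip.sense(); p,d=vision.read_camera(n); i=vision.camera_info(n)
    cv2.imwrite(f"pics/{n}0.png",p[:,:,::-1]); np.savez(f"{n}0.npz",p=p,d=d,tp=s["tool_pos"],tr=s["eef_rot"])
    print(n,{k:(np.round(v,4).tolist() if not isinstance(v,str) else v) for k,v in i.items()},(d>0).mean())
print(manip.sense())
E
```

```text
pics
side {'fx': 376.7541, 'fy': 376.7541, 'cx': 318.2319, 'cy': 192.3706, 'origin': [481.4057, 601.4301, 703.4592], 'attitude': [0.0924, -1.1592, -2.8088]} 0.99579296875
top {'fx': 503.998, 'fy': 503.998, 'cx': 317.0866, 'cy': 200.6989, 'origin': [403.6795, -27.1066, 1495.5413], 'attitude': [0.0977, -0.0761, -1.5911]} 0.99598828125
wrist {'fx': 291.1039, 'fy': 291.1039, 'cx': 319.2822, 'cy': 196.1355, 'tool_from_camera': [[-0.0003, 0.9668, 0.2555, 71.1028], [1.0, 0.0006, -0.0009, 0.1466], [-0.001, 0.2555, -0.9668, -166.0643], [0.0, 0.0, 0.0, 1.0]]} 0.9958046875
{'clock': 0.15, 'joint_positions': array([-1.29661342e+00,  3.51142678e-01,  1.65222997e+00, -1.64017652e-05,
        1.13910857e+00, -8.45981146e-02]), 'dq': array([ 0.0007917 , -0.00094418, -0.00044318, -0.00161525,  0.00054349,
       -0.00059924]), 'tau': array([-1.37444003e-04, -4.97463834e+01, -2.85346448e+01,  6.98630302e-02,
        2.46232271e-02, -7.13000577e-05]), 'tool_pos': array([ 193.0768584 , -514.73154282,  218.22646164]), 'eef_rot': array([-3.09030742e+00, -5.60407084e-01,  1.55355805e-04]), 'ft_force': array([-0.19474419, -0.03879171,  0.01184119]), 'wrist_torque': array([0.0048682 , 0.01204911, 0.0024629 ]), 'grip_force': 0.0, 'width': 92.8731444898999}
```

View pics/top0.png

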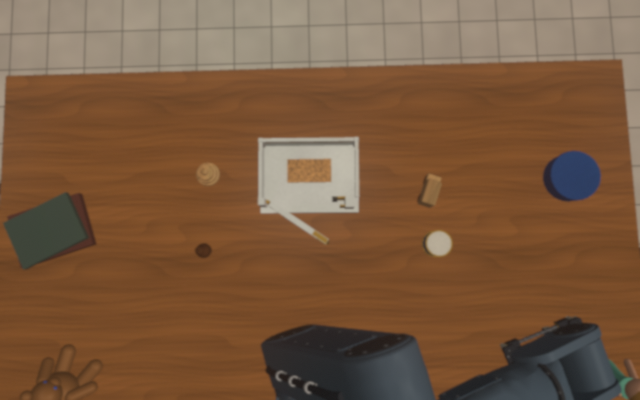

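View pics/side0.png

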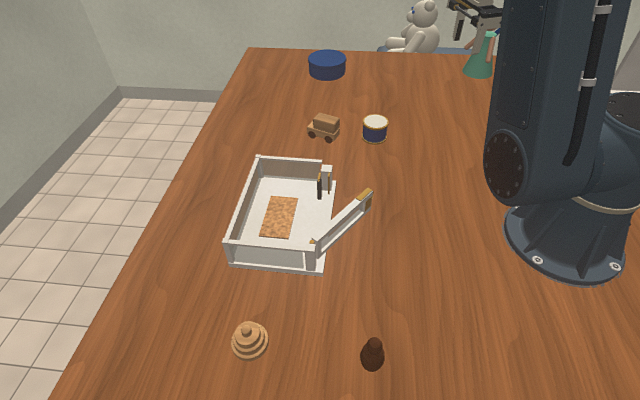

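The top view shows the van at about (431,190), the drum at (438,243), the cork pad at (309,170), and the door from the hinge at (266,203) to its free edge at (325,239). The skittle is at (203,250) and the stacker at (208,174). In the side view the van is at (323,127), with its tall box at the upper right, and the pad is at (278,217).

```bash
cat > h.py <<'E'
from bench import manip, solver, vision, order
import cv2, numpy as np
from scipy.spatial.transform import Rotation as R
def shot(n,name):
    s=manip.sense(); p,d=vision.read_camera(n)
    cv2.imwrite(f"pics/{name}.png",p[:,:,::-1]); np.savez(f"{name}.npz",p=p,d=d,tp=s["tool_pos"],tr=s["eef_rot"])
def cam(n,name):
    i=vision.camera_info(n); z=np.load(f"{name}.npz")
    if n=="wrist":
        T=np.array(i["tool_from_camera"]); Rt=R.from_rotvec(z["tr"]).as_matrix()
        return i,Rt@T[:3,:3],Rt@T[:3,3]+z["tp"],z
    return i,R.from_rotvec(i["attitude"]).as_matrix(),np.array(i["origin"]),z
def rays(n,name,uv):
    i,M,o,z=cam(n,name); uv=np.atleast_2d(uv).astype(float)
    return o,np.c_[(uv[:,0]-i["cx"])/i["fx"],-(uv[:,1]-i["cy"])/i["fy"],-np.ones(len(uv))]@M.T,z
def at_depth(n,name,uv):
    o,r,z=rays(n,name,uv); uv=np.atleast_2d(uv).astype(int); return o+r*z["d"][uv[:,1],uv[:,0]][:,None]
def at_z(n,name,uv,h):
    o,r,z=rays(n,name,uv); return o+r*((h-o[2])/r[:,2])[:,None]
def tri(views):  # [(cam,name,uv)]
    A=np.zeros((3,3));b=np.zeros(3);L=[]
    for n,nm,uv in views:
        o,r,_=rays(n,nm,uv); r=r[0]/np.linalg.norm(r[0]); P=np.eye(3)-np.outer(r,r); A+=P;b+=P@o;L.append((P,o))
    x=np.linalg.solve(A,b); return x,[float(np.linalg.norm(P@(x-o))) for P,o in L]
def cloud(n,name):
    v,u=np.mgrid[0:400,0:640]; uv=np.c_[u.ravel(),v.ravel()]; return at_depth(n,name,uv).reshape(400,640,3)
def down(yaw):  # tool z down, tool x at yaw in world
    c,s=np.cos(yaw),np.sin(yaw)
    return R.from_matrix(np.array([[c,s,0],[s,-c,0],[0,0,-1]])).as_rotvec()
E
python3 - <<'E'
from h import *
np.set_printoptions(precision=1,suppress=True)
pts=dict(van=(431,190),drum=(438,243),pad=(309,170),hinge=(266,203),free=(325,239),skit=(203,250),stack=(208,174),c_tl=(259,138),c_tr=(358,138),c_bl=(261,212),c_br=(358,212),table=(380,250))
for k,v in pts.items(): print(k,at_depth("top","top0",v)[0])
for k,v in dict(van=(330,122),pad=(278,217),drum=(375,122),table=(200,330)).items(): print("side",k,at_depth("side","side0",v)[0])
print("start tool x:",R.from_rotvec(np.load("wrist0.npz")["tr"]).as_matrix()[:,0])
print(tri([("top","top0",(309,170)),("side","side0",(278,217))]))
E
```

```text
van [ 584.5 -332.9   73.6]
drum [ 434.6 -348.6   60.1]
pad [659.   13.4  23. ]
hinge [561.3 139.4  44.1]
free [452.1 -29.2  84.6]
skit [428.9 313.8  79.2]
stack [650.8 308.9  42.1]
c_tl [743.5 152.5  88.3]
c_tr [ 735.9 -129.5   90.7]
c_bl [537.9 157.6  16.9]
c_br [ 533.  -129.3   -0.6]
table [ 419.1 -190.5    1.2]
side van [ 565.4 -311.6   72.7]
side pad [659.4  19.6  20.7]
side drum [ 434.9 -344.9   58.2]
side table [759.3 305.2   1.8]
start tool x: [0.9 0.4 0. ]
(array([660.9,  13.7,  13.7]), [0.3014144645384777, 0.30141446453860044])
```

```bash
python3 - <<'E'
from h import *
np.set_printoptions(precision=3,suppress=True)
manip.move_ptp([570,-330,210],down(0.0)); print(manip.sense()["joint_positions"]); shot("wrist","w1")
manip.move_ptp([600,-300,230],down(0.0)); shot("wrist","w2")
manip.move_ptp([590,0,330],down(0.0)); print(manip.sense()["joint_positions"]); shot("wrist","w3")
print(manip.sense()["clock"])
for n in ("w1","w3"):
    C=cloud("wrist",n); m=(C[:,:,2]>65)&(C[:,:,2]<80)&(C[:,:,1]<-280) if n=="w1" else (C[:,:,2]>78)&(C[:,:,2]<92)
    P=C[m]; print(n,len(P),P.min(0),P.max(0),np.median(P,0))
P=cloud("wrist","w1"); m=(P[:,:,2]>66)&(P[:,:,2]<80); pts=P[m][:,:2].astype(np.float32)
print(cv2.minAreaRect(pts))
a=cv2.resize(cv2.imread("pics/w1.png")[50:350,120:520],(800,600),interpolation=cv2.INTER_CUBIC); cv2.imwrite("pics/w1c.png",a)
E
```

```text
[-0.597  0.557  1.354 -0.     1.23   0.975]
[-0.081  0.341  1.392 -0.     1.409  1.491]
3.3667
w1 2534 [ 542.297 -364.649   65.001] [ 619.554 -304.355   74.222] [ 582.394 -334.951   71.8  ]
w3 6256 [ 442.148 -130.984   78.001] [745.918 158.105  90.757] [657.612  30.958  85.703]
((634.732177734375, -153.18319702148438), (231.75717163085938, 411.0715026855469), 7.583130836486816)
```

View pics/w1c.png

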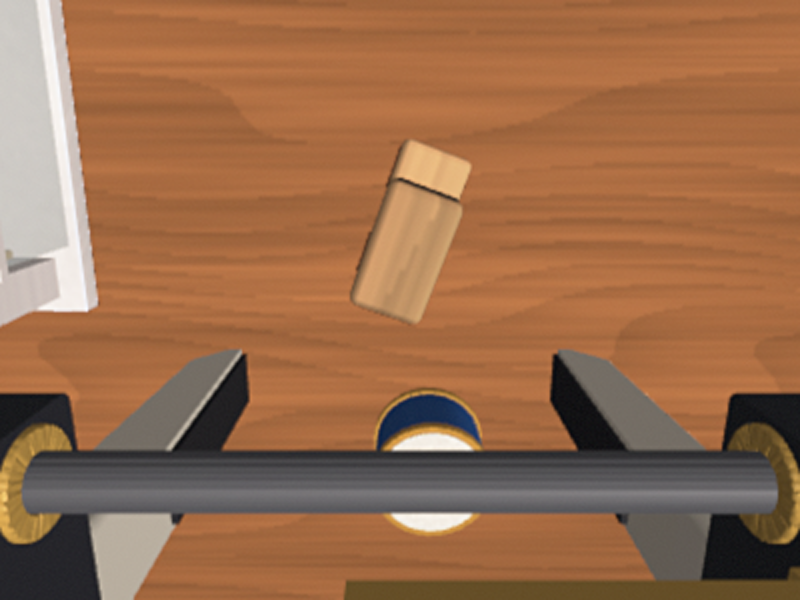

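View pics/w3.png

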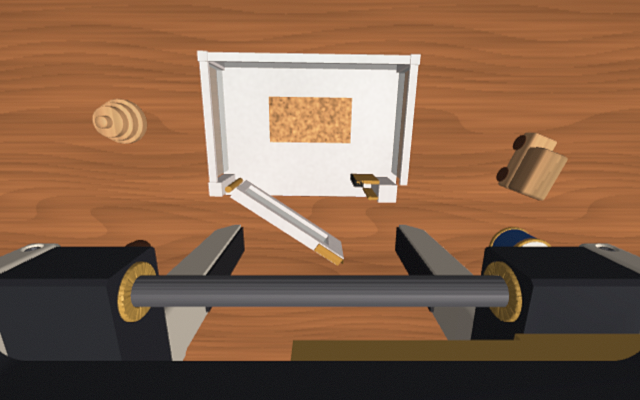

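The enlarged wrist view shows the van's roof with corners at crop pixels (397,180), (462,203), (416,323) and (352,298). The bonnet is at the top (+x), so its yaw is about -0.32. In w3 the pad spans (269,97)–(352,143), and the door runs from (232,185) to (330,255). The case is nearly square to the world axes.

```bash
python3 - <<'E'
from h import *
np.set_printoptions(precision=1,suppress=True)
# van roof by depth, three wrist views
for n in ("w1","w2","w3"):
    C=cloud("wrist",n); m=(C[...,2]>67)&(C[...,2]<77)&(abs(C[...,0]-583)<60)&(abs(C[...,1]+334)<55)
    m=cv2.erode(m.astype(np.uint8),np.ones((2,2)))>0
    print(n,m.sum(),cv2.minAreaRect(C[m][:,:2].astype(np.float32)),np.median(C[m][:,2]))
C4=np.array([(397,180),(462,203),(416,323),(352,298)])/2+[120,50]
Q=at_z("wrist","w1",C4,72); print(Q, Q.mean(0), [np.linalg.norm(Q[i]-Q[(i+1)%4]) for i in range(4)])
ax=(Q[0]+Q[1]-Q[2]-Q[3]); print("yaw",np.arctan2(ax[1],ax[0]).round(4))
# pad by colour in w3/top, height by triangulation of centroids
cs=[]
for cam_,n in (("wrist","w3"),("top","top0"),("side","side0")):
    z=np.load(n+".npz"); p=z["p"].astype(int); C=cloud(cam_,n)
    m=(p[...,0]-p[...,2]>70)&(abs(C[...,0]-660)<60)&(abs(C[...,1]-13)<90)
    nl,lab,st,ce=cv2.connectedComponentsWithStats(m.astype(np.uint8)); k=1+st[1:,4].argmax(); mm=lab==k
    u=cv2.minAreaRect(np.argwhere(mm)[:,::-1].astype(np.float32)); cs.append((cam_,n,u[0]))
    P=C[mm]; print(n,mm.sum(),u,"rect",cv2.minAreaRect(P[:,:2].astype(np.float32)),np.median(P[:,2]))
print(tri(cs),tri(cs[:2]))
# case walls & door tops
for cam_,n in (("wrist","w3"),("top","top0")):
    C=cloud(cam_,n); z=C[...,2]
    for nm,b in dict(back=(725,760,-120,140),left=(600,720,130,175),right=(600,720,-150,-110),door=(420,560,-60,150)).items():
        m=(z>(80 if nm!="door" else 79))&(z<94)&(C[...,0]>b[0])&(C[...,0]<b[1])&(C[...,1]>b[2])&(C[...,1]<b[3])
        P=C[m]; 
        if len(P)<10: print(n,nm,len(P)); continue
        vx,vy,x0,y0=cv2.fitLine(P[:,:2].astype(np.float32),cv2.DIST_HUBER,0,.01,.01).ravel()
        print(n,nm,len(P),np.median(P[:,2]).round(1),"ang",np.arctan2(vy,vx).round(4),(x0.round(1),y0.round(1)),P.min(0),P.max(0))
E
```

```text
w1 2340 ((580.0333251953125, -335.0894775390625), (40.56592559814453, 69.86919403076172), 69.8794174194336) 71.89289857757572
w2 1909 ((580.2868041992188, -334.8690185546875), (40.69343948364258, 69.66936492919922), 70.07027435302734) 71.84502268188174
w3 1242 ((579.4277954101562, -334.1861267089844), (42.077125549316406, 69.62020111083984), 69.06217956542969) 72.08957891545836
[[ 620.  -330.3   72. ]
 [ 608.2 -364.    72. ]
 [ 542.8 -340.6   72. ]
 [ 557.1 -305.8   72. ]] [ 582.  -335.2   72. ] [np.float64(35.736652422273764), np.float64(69.41524021510965), np.float64(37.5674279478436), np.float64(67.4718488163142)]
yaw -0.3578
w3 3683 ((309.9999694824219, 119.5), (81.99998474121094, 44.99999237060547), -0.0) rect ((660.0989990234375, 13.254249572753906), (129.0935821533203, 69.22776794433594), 89.93209075927734) 20.197994407286103
top0 885 ((309.0, 170.0), (42.0, 22.0), 0.0) rect ((658.7422485351562, 13.744537353515625), (124.68505859375, 65.79878997802734), 89.64771270751953) 20.56478076206622
side0 1147 ((277.86065673828125, 216.46722412109375), (29.145254135131836, 44.7199287414
[... 504 characters left out ...]
143.7  80. ] [719.9 155.8  88.9]
w3 right 779 86.1 ang -0.0145 (np.float32(662.4), np.float32(-123.0)) [ 600.7 -130.    80.2] [ 719.7 -117.6   88.5]
w3 door 1459 84.2 ang 0.979 (np.float32(505.1), np.float32(48.2)) [442.1 -38.2  79. ] [559.9 149.9  89.9]
top0 back 341 86.2 ang 1.5592 (np.float32(736.9), np.float32(13.8)) [ 730.9 -118.6   80.1] [744.2 138.7  93.6]
top0 left 161 86.3 ang 0.0127 (np.float32(659.0), np.float32(149.4)) [600.  144.3  80.1] [718.3 154.4  92.4]
top0 right 145 86.4 ang -0.0172 (np.float32(662.7), np.float32(-124.3)) [ 601.7 -129.3   80.5] [ 720.  -119.2   93.1]
top0 door 388 85.1 ang 0.9712 (np.float32(502.6), np.float32(46.1)) [443.6 -37.5  79. ] [559.9 148.7  93.4]
```

Van box centre (580,-335), yaw -0.35, roof height 72 mm (as expected). Pad centre (660,13.3) at z 20, case yaw -0.016. Next I pick up the van and place it with its long axis along the pad's long side.

```bash
python3 - <<'E'
from h import *
np.set_printoptions(precision=2,suppress=True)
def st(t): s=manip.sense(); print(t,round(s["clock"],2),s["tool_pos"],s["ft_force"],round(float(s["width"]),1),round(float(s["grip_force"]),1))
manip.move_ptp([580,-335,130],down(-.35))
print(manip.line_to([580,-335,25],v=100,guard=8)); st("down")
manip.move_gripper(30); st("grip")
manip.line_to([580,-335,180],v=100); st("lift")
yaw=np.pi/2-.0155; print(solver.inverse_kinematics([660,2.3,180],down(yaw)))
manip.move_ptp([660,2.3,180],down(yaw)); st("over")
manip.line_to([660,2.3,58],v=100); st("low"); shot("side","s_low")
print(manip.line_to([660,2.3,43],v=15,guard=2.5)); st("touch")
E
python3 -c "
import cv2;a=cv2.imread('pics/s_low.png')[130:290,200:400];cv2.imwrite('pics/s_lowc.png',cv2.resize(a,(750,600),interpolation=2))"
```

```text
False
down 6.02 [ 580.39 -335.26   25.75] [ 0.07  1.06 -0.2 ] 92.7 0.0
grip 6.87 [ 580.01 -334.96   25.01] [ 0.4   0.76 -0.14] 41.8 30.0
lift 8.57 [ 579.79 -334.88  179.35] [ 0.6  -0.03 -2.34] 42.1 30.0
[-0.07  0.59  1.38 -0.    1.17 -0.05]
over 9.88 [660.01   1.52 179.89] [-0.23 -0.52 -1.64] 42.2 30.0
low 11.24 [660.42   2.26  58.72] [ 0.15  0.44 -2.35] 41.5 30.0
True
touch 12.1 [659.9    2.28  44.95] [-0.72 -0.98  5.52] 42.1 30.0
```

View pics/s_lowc.png

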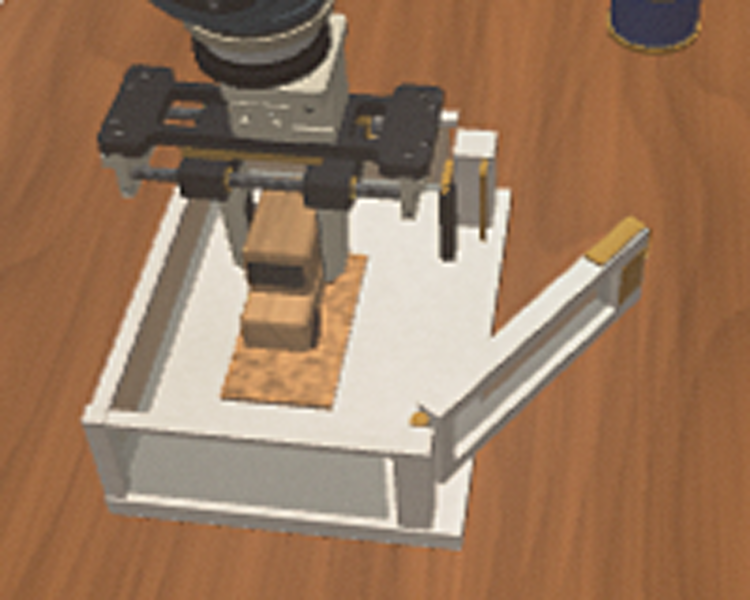

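The van is held upright over the pad, bonnet toward +y, at crop pixel (285,270); the touch height of 45 mm matches the expected one. I'll release, retreat and look again.

```bash
python3 - <<'E'
from h import *
np.set_printoptions(precision=2,suppress=True)
s=manip.sense(); 
manip.move_gripper(72); manip.wait(.3); s=manip.sense(); print(s["width"],s["grip_force"],s["ft_force"])
manip.line_to(s["tool_pos"]+[0,0,135],v=100)
manip.move_ptp([540,0,330],down(-.0155)); manip.wait(.2); shot("wrist","w4"); print(manip.sense()["clock"])
C=cloud("wrist","w4"); z=C[...,2]
m=(z>88)&(z<96)&(abs(C[...,0]-660)<50)&(abs(C[...,1]-13)<60)
print("van box",m.sum(),cv2.minAreaRect(C[m][:,:2].astype(np.float32)),np.median(C[m][:,2]))
m=(z>81.5)&(z<87)&(C[...,0]<565)&(C[...,0]>425)&(C[...,1]>-60)&(C[...,1]<160)
nl,lab,stt,ce=cv2.connectedComponentsWithStats(m.astype(np.uint8)); k=1+stt[1:,4].argmax(); m=lab==k
P=C[m]; vx,vy,x0,y0=cv2.fitLine(P[:,:2].astype(np.float32),cv2.DIST_HUBER,0,.01,.01).ravel()
t=(P[:,:2]-[x0,y0])@[vx,vy]; w=(P[:,:2]-[x0,y0])@[-vy,vx]
print("door",len(P),np.arctan2(vy,vx),x0,y0,"t",np.percentile(t,[0,1,99,100]),"w",np.percentile(w,[1,99]))
print("ends",[x0+vx*t.min(),y0+vy*t.min()],[x0+vx*t.max(),y0+vy*t.max()],cv2.minAreaRect(P[:,:2].astype(np.float32)))
E
```

```text
71.90197291726936 0.0 [ 0.16 -0.16 -0.66]
16.225
van box 1813 ((659.8868408203125, 1.3119430541992188), (71.68798065185547, 40.57872772216797), 89.07720947265625) 91.86739638554513
door 1305 0.971236 510.59882 55.749073 t [-110.51 -104.85   81.88   83.66] w [-7.84  9.06]
ends [np.float64(448.2406211072429), np.float64(-35.485698516393086)] [np.float64(557.8045614398866), np.float64(124.8146613024698)] ((502.4119567871094, 45.111995697021484), (194.21812438964844, 17.205547332763672), 55.18632507324219)
```

View pics/w4.png

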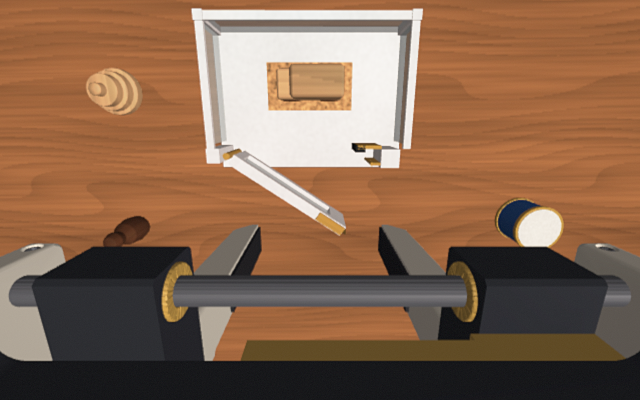

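The van stands on the pad with its box centre at (660,1.3), so its centre is about 1 mm off the pad's, and its roof at 92 mm is correct. The door runs from hinge ≈(561,130) to its free edge at (448,-35), an angle of about 0.58. Next I push it along its arc with the fingers closed.

```bash
cat > door.py <<'E'
from h import *
H=np.array([561.2,129.5]); CY=-.0155
def pose(th,gap=0):
    y=CY-th; n=np.array([np.cos(y),np.sin(y)]); e=np.array([-n[1],n[0]])
    return [*(H-n*(15.5+gap)-e*170),67.], down(y)
def force(th,k=4):
    f=[]
    for _ in range(k): f.append(manip.sense()["ft_force"]); manip.wait(.02)
    y=CY-th; return -(np.mean(f,0)[:2]@[np.cos(y),np.sin(y)])
E
python3 - <<'E'
from door import *
np.set_printoptions(precision=2,suppress=True)
manip.move_gripper(0)
p,a=pose(.584,40); manip.move_ptp([p[0],p[1],180],a); print(manip.sense()["joint_positions"])
manip.line_to(p,v=100,guard=6)
p,a=pose(.584,15); manip.line_to(p,a,v=30,guard=5); manip.wait(.3); f0=force(.584); print("f0",f0)
th=.584; log=[]
while th>.185:
    p,a=pose(th); g=manip.line_to(p,a,v=30,guard=5); f=force(th,2)-f0; log.append((round(th,3),round(f,2),g))
    if f>6: break
    th-=.05
print(log,manip.sense()["clock"]); shot("top","t5"); shot("side","s5")
np.save("f0.npy",f0)
C=cloud("top","t5"); z=C[...,2]
m=(z>80)&(z<88)&(C[...,0]<575)&(C[...,0]>425)&(C[...,1]>-80)&(C[...,1]<130)
print(m.sum(),cv2.minAreaRect(C[m][:,:2].astype(np.float32)))
E
python3 -c "
import cv2;a=cv2.imread('pics/s5.png')[130:290,220:420];cv2.imwrite('pics/s5c.png',cv2.resize(a,(750,600),interpolation=2))"
```

```text
[-0.06  0.16  2.01 -0.    0.97  2.11]
f0 0.7115186119953223
[(0.584, np.float64(-0.78), False), (0.534, np.float64(-0.7), False), (0.484, np.float64(-1.01), False), (0.434, np.float64(0.64), False), (0.384, np.float64(-0.11), False), (0.334, np.float64(-0.73), False), (0.284, np.float64(0.15), False), (0.234, np.float64(0.19), False)] 24.7917
99 ((553.3063354492188, 96.9039306640625), (67.86629486083984, 16.518325805664062), 75.82007598876953)
```

View pics/s5c.png

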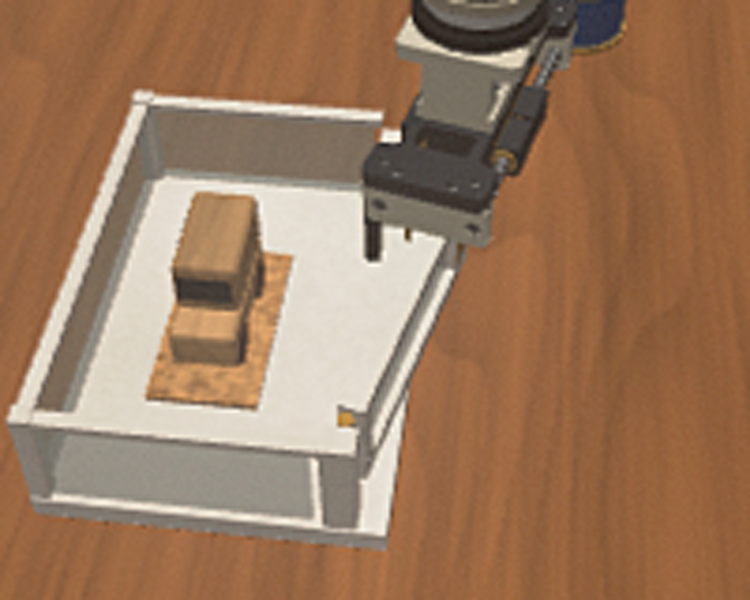

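The side view shows the fingers against the door near its free edge, crop pixel (455,240), with the door at about 0.23 rad as commanded. The van is standing untouched on the pad. Next come the fine force-watched steps.

```bash
python3 - <<'E'
from door import *
th=.234; p,a=pose(.165); manip.line_to(p,a,v=20,guard=5); th=.165; manip.wait(.2)
log=[]; peak=0; res="end"
while th>-.085:
    p,a=pose(th); g=manip.line_to(p,a,v=6,guard=4); manip.wait(.06); f=force(th,6); log.append(f"{th:.3f}:{f:.1f}"+("g" if g else ""))
    if f>9.2: res="stop"; break
    if manip.sense()["clock"]>53: res="time"; break
    th-= .0045 if f<3.5 else .0025
s=manip.sense(); print(res," ".join(log)); print(s["clock"],s["tool_pos"],s["ft_force"])
E
```

```text
time 0.165:1.0 0.161:0.5 0.156:0.9 0.151:0.2 0.147:0.4 0.142:0.6 0.138:0.8 0.133:0.4 0.129:0.3 0.124:0.3 0.120:0.4 0.115:0.1 0.111:0.6 0.106:0.5 0.102:0.7 0.097:0.8 0.093:0.3 0.088:0.8 0.084:1.9 0.079:3.7 0.077:4.2 0.074:4.5 0.072:4.4 0.069:4.7 0.067:4.8 0.064:4.7 0.062:5.2 0.059:5.2 0.057:4.9 0.054:5.3 0.052:3.0 0.047:0.8 0.043:0.1 0.038:0.1 0.034:-0.0 0.029:0.0 0.025:0.4 0.020:-0.1g 0.016:-0.2g 0.011:0.1g 0.007:-0.2g 0.002:-0.0g -0.002:-0.4g -0.007:0.3g -0.011:-0.4g -0.016:0.3g -0.020:0.1g -0.025:0.0g -0.029:0.1g -0.034:-0.3g -0.038:0.0g -0.043:-0.0g -0.047:0.2g -0.052:0.2g -0.056:-0.4g
53.8667 [537.61173382 -39.17765289  60.1964706 ] [0.31233032 0.38721397 0.24425133]
```

The force rose to 5.3 N, dropped to about 0 at the snap, and the guard then kept tripping at the stop. Next I back off a little and check whether the door stays shut.

```bash
python3 - <<'E'
from door import *
s=manip.sense(); manip.line_to(s["tool_pos"]+[-30,0,0],v=60); manip.wait(.2)
shot("side","s6"); s=manip.sense(); print(s["clock"],s["tool_pos"],s["ft_force"])
E
python3 -c "
import cv2;a=cv2.imread('pics/s6.png')[130:290,220:420];cv2.imwrite('pics/s6c.png',cv2.resize(a,(750,600),interpolation=2))"
```

```text
54.7667 [507.80905195 -39.19233008  60.16149542] [ 0.06959681 -0.1929763   0.37260645]
```

View pics/s6c.png

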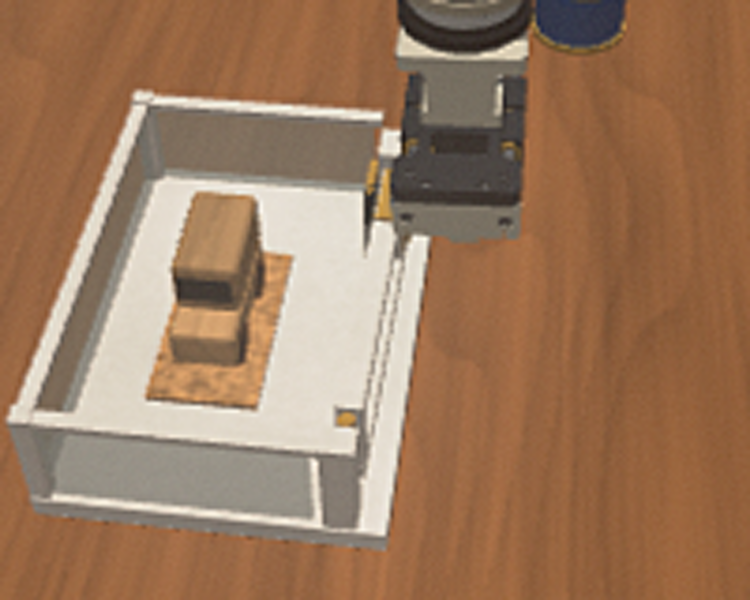

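The door stands shut in line with the case front, crop pixels (395,250)–(365,470), with the fingers 30 mm clear. The van is upright on the pad. One last check after a short wait.

```bash
python3 - <<'E'
from door import *
s=manip.sense(); manip.line_to(s["tool_pos"]+[-50,0,60],v=100); manip.wait(.3); shot("wrist","w7")
C=cloud("wrist","w7"); z=C[...,2]
m=(z>81.5)&(z<87)&(C[...,0]<590)&(C[...,0]>500)&(C[...,1]>-60)&(C[...,1]<110)
P=C[m]; print(m.sum(),manip.sense()["clock"])
if len(P)>50:
    vx,vy,x0,y0=cv2.fitLine(P[:,:2].astype(np.float32),cv2.DIST_HUBER,0,.01,.01).ravel()
    print("door angle",np.arctan(vx/vy)-.0155,x0,y0)
    if np.arctan(vx/vy)-.0155<.07: print(order.finish_job())
E
```

```text
6639 56.05
door angle 0.017521763 558.6149 33.378284
the job is handed in; nothing more can be done
None
```

The van stands upright on the cork pad, about 1 mm off its centre, and the door stayed shut on its own at about 0.02 rad after I backed the arm off. I never saw the tongue itself, so the snap-in is inferred from the force drop and the door holding. I handed the job in just after 56 s on the robot's clock, and no verdict came back.

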